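# Tuck a socket plate under a joggled lap and hold it for tacking

### The job

Fit up this lap joint for tacking: slide the roll of masking tape that was left over the socket plate's stub up and off, and set it down flat on the bare table, clear of both plates. Then slide the socket plate's front edge (the long edge farther from the stub) under the raised lip of the panel until it is fully home against the step, square to it and with the side edges of plate and panel in line, without lifting the panel or shifting it from its place at the stops. Finish holding: keep hold of the plate and keep it pressed firmly flat on the table, and leave the other things on the table alone.

Things in the scene. Friction and masses are not known exactly. Their poses are not given: they have to be found in the camera images.
- plate: Loose bare-steel socket plate, 0.36-0.54 kg, flat on the table: 4 mm thick, 110 (x) by 120 mm (y), with an upright hollow square stub (25 x 25 mm, sides parallel to the plate's, top 54 mm above the table). Origin: underside, below the stub's axis. x points to the front edge (to tuck in) at x = 70; rear edge x = -40, sides y = +/-60 mm. Home: origin at x = -40 mm, y = 0 of panel, same yaw.
- plate_edge (a point): Middle of the socket plate's front edge, on the underside (x = 70 mm of the plate).
- panel: Loose bright panel, 0.5 kg, 4 mm thick, 124 (x) by 120 mm (y), flat on the table, rear edge (x = 124) at the stops. A raised lip at x = 0 to 30 mm (underside 6.5, top 10.5 mm above the table) ends at a vertical step down to the table at x = 30. Origin: on the table below the middle of the lip's free edge; x points into the lap (the push direction); sides y = +/-60 mm. The lip faces the plate.
- lip (a point): Middle of the lip's free edge, at its underside, 6.5 mm above the table.
- stops: Two red magnetic stop blocks (40 x 44 x 34 mm, black knobs to 46 mm), fixed to the table, 72 mm apart along y, behind the panel. Origin: on the table, midway between their stop faces; x points away from the panel.
- roll: Part-used roll of cream masking tape, a stiff ring 64 mm outside, 48 mm bore, 24 mm high, 30 g. At first it lies flat on the socket plate, over the stub, up to 4 mm off its axis. Origin: centre of its underside, z along its axis.
- tube_a: Short bright tube, 42 mm outside, 35 mm high, standing on the table (bystander, leave alone). Origin: centre of its underside.
- tube_b: A second tube like tube_a (bystander, leave alone).
- magnet: Red welding magnet standing on edge, 75 mm (x) x 14 mm (y) x 55 mm high (bystander, leave alone). Origin: centre of its underside.
- brush: Wire brush with a wooden back, 260 mm (x) x 26 mm, 38 mm high, lying bristles down (bystander, leave alone). Origin: centre of its underside.
- table: The rigid drilled steel welding table, top at z = 0, 1.4 x 1.5 m; it does not move.
Mind the look-alikes: they are no part of the job. There is more than one size of the roll; the one meant has the size given above.

How it is judged (in metres and radians):
On the way, in this order (a step that is already met when the one before it is completed fails the run):
1. the roll is off the stub, set down flat on the bare table and let go, with the plate not yet under the lip (height (world z) of roll below 0.0025 m and angle between roll's own z axis and vertical below 0.1 rad and horizontal distance between roll and plate above 0.06 m and contact force between the fingers and roll below 0.1 N and x of plate_edge in the frame of panel below 0 m), for 0.2 s.
2. the plate's front edge has entered under the lip, flat on the table (x of plate_edge in the frame of panel above 0.008 m and height (world z) of plate_edge below 0.003 m and angle between plate's own z axis and vertical below 0.06 rad).
At the end, for the whole second after the job is handed in: Plate held by the fingers (>3 N), pressed on the table (>8 N incl. weight), edge 25.5+ mm under the lip (home 30), in line within 8 mm, square 0.07 rad, flat 0.03 rad; panel flat, within 12 mm of its place; roll flat on bare table, untouched, off both plates; bystanders within 20 mm (x of plate_edge in the frame of panel above 0.0255 m and y of plate_edge in the frame of panel between -0.008 and 0.008 m and angle between the x axis of plate and the x axis of panel, either way round below 0.07 rad and height (world z) of each of plate_edge, roll below 0.0025 m and angle between plate's own z axis and vertical below 0.03 rad and contact force between plate and table above 8 N and contact force between the fingers and plate above 3 N and linear speed of plate below 0.01 m/s and height (world z) of lip below 0.009 m and angle between panel's own z axis and vertical below 0.025 rad and distance of panel from where it was at the start of the episode below 0.012 m and angle between roll's own z axis and vertical below 0.1 rad and contact force between roll and plate below 0.1 N and contact force between roll and panel below 0.1 N and contact force between the arm and roll below 0.1 N and distance of each of tube_a, tube_b, magnet, brush from where it was at the start of the episode below 0.02 m); the arm keeps its last pose, push and grip.
It fails at once if the panel is lifted or tipped (lip raised by 3.5 mm or more, or 0.035 rad) (height (world z) of lip above 0.01 m or height (world z) of panel above 0.0035 m or angle between panel's own z axis and vertical above 0.035 rad).
It fails at once if the panel is shifted by more than 12 mm (distance of panel from where it was at the start of the episode above 0.012 m).
It fails at once if the roll is let go more than 20 mm above the table instead of being set down (height (world z) of roll above 0.02 m and contact force between the fingers and roll below 0.01 N).
It fails at once if a bystander is moved by more than 20 mm (distance of any of tube_a, tube_b, magnet, brush from where it was at the start of the episode above 0.02 m).
It also fails if it takes over 48 s, if anything falls off the work surface, if the arm or the gripper's body presses on something with over 40 N, if the wrist force passes 120 N, or if a joint passes its speed limit or range.

### The arm

A 6-joint arm with a two-finger parallel gripper is mounted at the origin on the work surface. World frame = base frame: x ahead of the robot, y to its left, z up, the work surface at z = 0. Lengths are in mm, angles in rad, forces in N, time in s.
With the tool pointing down it reaches from about 425 to 1125 mm from the base axis. Payload 14.9 kg.
Tool frame: the origin (TCP) lies on the centre line of the jaws, within the pads' length; the fingertips stand 11 mm ahead of it and the grasp point (between the pads) lies 8 mm behind it; z points along the fingers, y is the line along which they close (so a half turn about z gives the same grasp; the last joint's range is limited). The gripper opens to 91 mm and grips with 3 to 60 N. Pads are 32 mm wide; open, the fingers measure 118 mm over their backs; the gripper's body (76 mm by 178 mm) begins 60 mm behind the grasp point.
Start: joints at [1.195, 0.379, 1.734, -0, 1.028, -0.033], TCP at [235.296, 659.283, 224.932] pointing down, gripper open.
Joint ranges: [-2.77, 2.77], [-0.74, 2.19], [0, 2.66], [-1.06, 4.2], [0.31, 2.87], [-3.08, 3.08]. Speed limits (rad/s): [1.89, 1.89, 2.39, 3.14, 3.14, 3.14].

### API

Orientations are given as [roll, pitch, yaw] about the fixed x, y, z axes, in that order (R = Rz(yaw) Ry(pitch) Rx(roll)).
In Python, from plant import arm gives the robot as it stands. The module is installed in compiled form; this text tells all that it offers. Calls block until the motion is done:
- arm.move_pose(position, orientation): joint-space move of the TCP to a pose.
- arm.servo_line(position, ori=None, feed=150, f_stop=None): straight line of the TCP; ori=None keeps the orientation; feed is the mean speed in mm/s. With f_stop (N) it stops when the force on the tool has changed by that much, and returns True; else False.
- arm.movej(angles): joint-space move.
- arm.move_gripper(opening, f_grip=None): finger opening in mm; f_grip is the grip in N (None keeps the last); returns when the fingers have stopped.
- arm.sleep(seconds).
- arm.inverse_kinematics(position, orientation): joint angles nearest the present ones, or None.
- arm.get_image(name): name is "scene" or "top" or "wrist"; returns the picture (400x640x3 uint8, red, green, blue); there is no depth.
- arm.camera_model(name): a dict with "intrinsics" (3x3 intrinsics, pixels), "position" and "rotation" of the camera in the world; the wrist camera has in their place "mount" (4x4, takes a point from camera to tool coordinates, whose origin is the TCP and whose axes are the flange's). Camera axes: x right, y down, z forward; pixel columns grow to the right and rows downward; lengths in mm; the calibration is good to about 2 mm. The wrist camera is an equidistant fisheye: a pixel r from the principal point sees the ray r / f radians off the axis. A picture is of the moment at which its call begins: read the wrist's pose just before it. camera_model takes no time and is no camera call.
A pose or a line that the arm cannot do raises arm.IKError and nothing moves.
- arm.hand_in(): hands the job in; it is judged then, once.
Readings, each from a call of its own:
- arm.current_time_s(): time.
- arm.current_q(): joint angles.
- arm.current_dq(): joint speeds.
- arm.current_joint_efforts(): joint torques, N m.
- arm.current_tcp_pos(): TCP position.
- arm.current_eef_rot(): TCP orientation.
- arm.current_wrist_force(): force on the tool from outside, world axes, zero at the start.
- arm.current_torque(): the same for the moment, N m.
- arm.current_grip_width(): finger opening in mm.
- arm.current_grip_force(): force on a finger pad.
Only numpy, scipy, OpenCV 4.12 (cv2) and the standard library are available. Lean on these libraries where they do the work, as an engineer would, in place of code of your own. Each camera call takes 0.05 s, during which the arm holds its last target. There are 200 camera calls.

## Working session

There is one attempt and no reset: what is moved stays moved. The work goes in short steps, each a Python script; the robot and the scene stay as the last script left them, time stands still between calls to the robot, and variables do not carry over. Pictures are saved under pics/ and viewed, at most 10 in all, crops included, and the job is handed in when it is done.

```bash
mkdir -p pics; python3 - <<'E'
from plant import arm
import cv2,numpy as np
for n in("top","scene"):
    cv2.imwrite(f"pics/{n}0.png",arm.get_image(n)[:,:,::-1]); m=arm.camera_model(n); print(n,{k:np.round(v,3).tolist() for k,v in m.items() if k!='name' and not isinstance(v,str)})
print(arm.camera_model("wrist"), arm.current_tcp_pos(),arm.current_eef_rot())
E
```

```text
top {'intrinsics': [[430.033, 0.0, 325.626], [0.0, 430.033, 198.789], [0.0, 0.0, 1.0]], 'position': [454.479, 91.098, 1021.242], 'rotation': [-3.004, 0.007, -1.566]}
scene {'intrinsics': [[364.389, 0.0, 317.127], [0.0, 364.389, 200.087], [0.0, 0.0, 1.0]], 'position': [1303.327, -86.506, 569.9], 'rotation': [-2.216, 0.003, 1.317]}
{'intrinsics': array([[309.70691629,   0.        , 320.0386466 ],
       [  0.        , 309.70691629, 195.82103942],
       [  0.        ,   0.        ,   1.        ]]), 'mount': array([[ 3.41535116e-04, -9.68686657e-01, -2.48286212e-01,
         7.02292197e+01],
       [ 9.99999900e-01,  4.02890285e-04, -1.96303134e-04,
         1.84115797e+00],
       [ 2.90188330e-04, -2.48286120e-01,  9.68686698e-01,
        -1.59842257e+02],
       [ 0.00000000e+00,  0.00000000e+00,  0.00000000e+00,
         1.00000000e+00]])} [235.16730033 658.94400421 224.3507578 ] [-3.14060481e+00 -5.23300989e-05  2.79878129e+00]
```

View pics/top0.png

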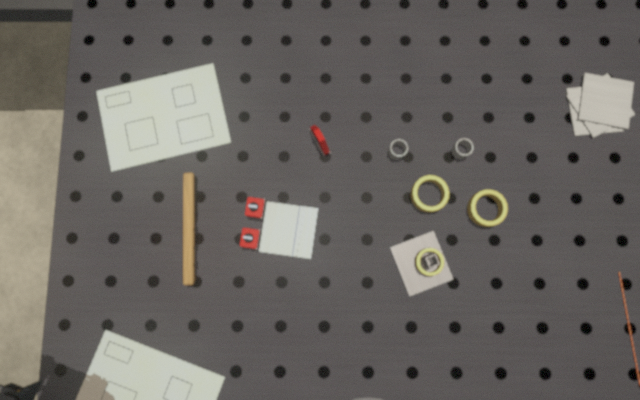

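View pics/scene0.png

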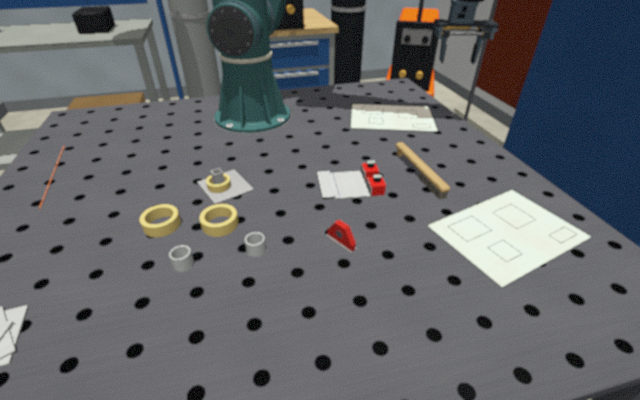

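The top view shows the plate with the small roll over its stub near (422,263). The panel is at (290,230) with its lip to the right, and the red stops are at (250,225). The two bigger rolls, the tubes and the magnet sit above in the image. The stub is offset to the right, so the plate's front edge already faces the lip.

```bash
cat >h.py <<'E'
from plant import arm
import cv2,numpy as np
from scipy.spatial.transform import Rotation as R
def cam(n):
    m=arm.camera_model(n); K=m["intrinsics"]
    if n!="wrist":
        r=np.array(m["rotation"]); r=r if r.shape==(3,3) else R.from_euler("xyz",r).as_matrix()
        return n,K,np.array(m["position"]),r
    T=np.array(m["mount"]); Rt=R.from_euler("xyz",arm.current_eef_rot()).as_matrix()
    return n,K,np.array(arm.current_tcp_pos())+Rt@T[:3,3],Rt@T[:3,:3]
def cast(c,uv,z):
    n,K,p,r=c; uv=np.atleast_2d(np.float64(uv))
    a=(uv-K[:2,2])/[K[0,0],K[1,1]]
    if n=="wrist":
        t=np.linalg.norm(a,axis=1,keepdims=True); d=np.c_[a/np.maximum(t,1e-9)*np.sin(t),np.cos(t)]
    else: d=np.c_[a,np.ones(len(a))]
    d=d@r.T; return (p+d*((z-p[2])/d[:,2:]))[:,:2]
def shot(n,name):
    c=cam(n); im=arm.get_image(n); cv2.imwrite(f"pics/{name}.png",im[:,:,::-1]); return c,im
E
python3 - <<'E'
from h import *
c=cam("top"); im=cv2.imread("pics/top0.png"); hsv=cv2.cvtColor(im,cv2.COLOR_BGR2HSV)
print(im[230,280],im[230,307],im[255,405],im[262,417],im[120,100+50])
P={"plate":[[391,245],[434,232],[453,280],[409,295]],"panel":[[267,202],[318,208],[311,259],[259,252]],"lipline":[[300,206],[294,257]],"roll":[[430,262]],"bigs":[[431,193],[489,207]],"tubes":[[399,148],[464,147]],"magnet":[[313,128],[328,154]],"brush":[[189,173],[188,285]],"paper":[[105,332],[224,376]],"free":[[360,310],[520,290],[370,340]]}
for k,v in P.items(): print(k,np.round(cast(c,v,4 if k in("plate","panel") else 0)).tolist())
print("roll z28",cast(c,[[430,262]],28))
E
```

```text
[198 206 202] [201 207 203] [180 189 194] [134 191 190] [192 208 204]
plate [[486.0, -56.0], [517.0, -157.0], [406.0, -198.0], [371.0, -95.0]]
panel [[587.0, 238.0], [573.0, 117.0], [452.0, 132.0], [468.0, 254.0]]
lipline [[578.0, 160.0], [457.0, 172.0]]
roll [[447.0, -147.0]]
bigs [[611.0, -154.0], [577.0, -291.0]]
tubes [[721.0, -79.0], [724.0, -237.0]]
magnet [[771.0, 130.0], [705.0, 93.0]]
brush [[657.0, 430.0], [391.0, 419.0]]
paper [[283.0, 606.0], [188.0, 327.0]]
free [[336.0, 18.0], [384.0, -354.0], [269.0, -5.0]]
roll z28 [[ 447.04110696 -140.52078171]]
```

```bash
python3 - <<'E'
from h import *
arm.move_gripper(91)
arm.move_pose([510,130,200],[np.pi,0,-0.115]); arm.sleep(0.3); c,a=shot("wrist","w_panel"); np.save("c_panel",np.array(c,dtype=object),allow_pickle=True)
arm.move_pose([450,-120,200],[np.pi,0,0.3]); arm.sleep(0.3); c,b=shot("wrist","w_plate"); np.save("c_plate",np.array(c,dtype=object),allow_pickle=True)
cv2.imwrite("pics/both.png",np.vstack([a[:,:,::-1],b[:,:,::-1]])[::1]); 
im=cv2.resize(cv2.imread("pics/both.png"),(480,600)); cv2.imwrite("pics/both.png",im)
print(arm.current_q(),arm.current_time_s())
E
```

```text
[-3.09642411e-01  3.74541040e-02  2.21079521e+00  2.09822721e-05
  8.93393468e-01  9.60425976e-01] 4.1667
```

View pics/w_panel.png

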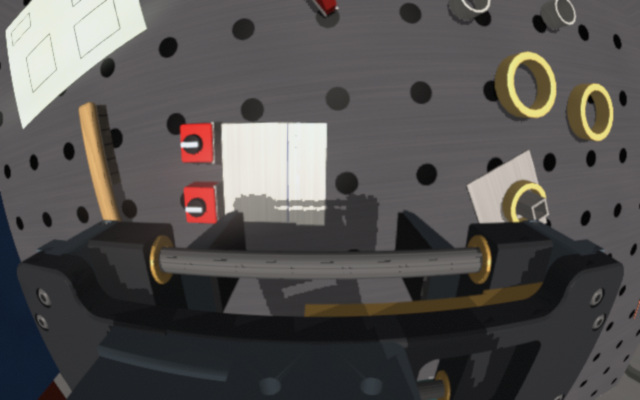

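View pics/w_plate.png

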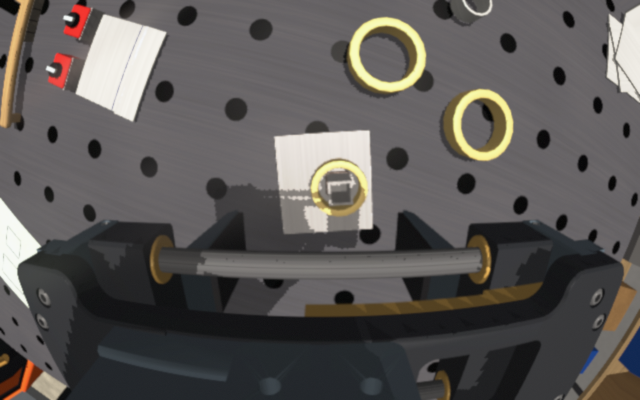

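```bash
python3 - <<'E'
from h import *
c=np.load("c_plate.npy",allow_pickle=True); im=cv2.imread("pics/w_plate.png"); hsv=cv2.cvtColor(im,cv2.COLOR_BGR2HSV)
y=cv2.inRange(hsv,(18,70,120),(35,255,255)); y[:, :290]=0; y[:,380:]=0; y[:150]=0; y[225:]=0
pts=cv2.findNonZero(y); hull=cv2.convexHull(pts)[:,0]
w=cast(c,hull,26); print("roll",cv2.minEnclosingCircle(np.float32(w)))
pw=cast(c,[[276,137],[369,130],[373,230],[284,235]],4); print("plate",pw.round(1))
for i,j in((0,3),(1,2),(1,0),(2,3)): d=pw[i]-pw[j]; print(np.linalg.norm(d).round(1),np.degrees(np.arctan2(d[1],d[0])).round(2))
# sub-pixel edges: fit lines in the panel image
def edge(img,u0,u1,v0,v1,vert):
    g=cv2.GaussianBlur(cv2.cvtColor(img,cv2.COLOR_BGR2GRAY),(3,3),0).astype(float)[v0:v1,u0:u1]
    d=np.abs(np.diff(g,axis=1 if vert else 0))
    if vert: return np.c_[u0+d.argmax(1)+.5,np.arange(v0,v1)]
    return np.c_[np.arange(u0,u1),v0+d.argmax(0)+.5]
def fit(p): 
    vx,vy,x,yy=cv2.fitLine(np.float32(p),cv2.DIST_HUBER,0,.01,.01).ravel(); return np.round([x,yy,np.degrees(np.arctan2(vy,vx))],2)
print("front",fit(cast(c,edge(im,270,290,145,190,True),4)),"left/far side",fit(cast(c,edge(im,285,360,124,145,False),4)))
c=np.load("c_panel.npy",allow_pickle=True); im=cv2.imread("pics/w_panel.png")
print("lipedge",fit(cast(c,edge(im,318,336,130,190,True),10.5)),"farside",fit(cast(c,edge(im,230,285,116,132,False),4)),fit(cast(c,edge(im,292,322,116,132,False),10.5)))
print("corner",cast(c,[[327,123]],10.5),cast(c,[[327,224]],10.5))
E
```

```text
roll ((449.5611572265625, -139.29849243164062), 32.84670639038086)
plate [[ 481.5  -54.9]
 [ 521.1 -154.6]
 [ 407.4 -199.6]
 [ 368.6  -96.3]]
120.2 20.15
122.2 21.61
107.4 -68.34
110.4 -69.42
front [447.79 -65.23  20.84] left/far side [ 504.05 -108.82  -68.88]
lipedge [526.78 123.52  -7.64] farside [584.12 199.26  81.67] [576.24 140.38  83.06]
corner [[572.93290692 117.00443419]] [[454.79555053 129.99334131]]
```

```bash
python3 - <<'E'
from h import *
o=[np.pi,0,0.367]
arm.move_pose([449.6,-139.5,85],o)
print(arm.servo_line([449.6,-139.5,19],o,feed=80,f_stop=8),arm.current_tcp_pos())
arm.move_gripper(50,12); print(arm.current_grip_width(),arm.current_grip_force(),arm.current_tcp_pos())
z=arm.current_tcp_pos()[2]
arm.servo_line([449.6,-139.5,z+70],o,feed=100)
print(arm.current_grip_width(),arm.current_grip_force(),arm.current_wrist_force()); shot("wrist","w_lift")
arm.servo_line([400,-310,z+70],o,feed=200)
arm.servo_line([400,-310,z+8],o,feed=100)
print(arm.servo_line([400,-310,z-6],o,feed=20,f_stop=3),arm.current_tcp_pos(),z,arm.current_grip_width(),arm.current_time_s())
E
```

```text
False [ 449.86318311 -139.59975865   19.32624026]
63.23859818291501 12.00029575265944 [ 449.73778589 -139.54421614   19.16297863]
63.395835580157076 11.999910729937255 [-0.41854918 -0.07646931 -0.65486623]
True [ 399.9173292  -309.93759342   14.85613696] 19.162978634912278 63.248875562325196 9.5167
```

View pics/w_lift.png

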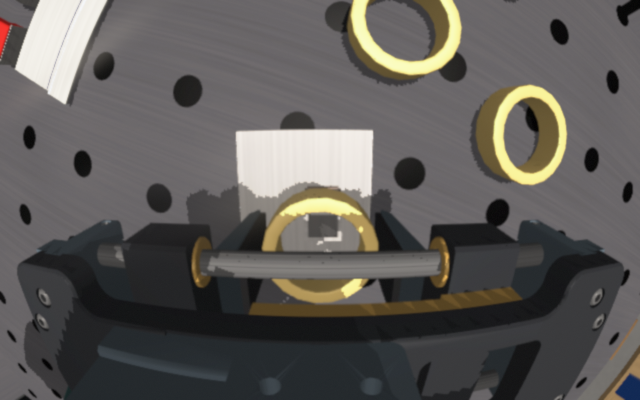

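The roll lifted cleanly and touched down 4.3 mm lower than where it was gripped, so it is on the table. Next I release it, grip the stub and drag the plate to a pose just in front of the lip.

```bash
python3 - <<'E'
from h import *
o=[np.pi,0,0.367]
arm.move_gripper(88); arm.sleep(0.1); p=arm.current_tcp_pos(); arm.servo_line([p[0],p[1],100],o,feed=120)
arm.move_pose([450,-140.3,110],o); arm.move_gripper(60)
arm.servo_line([450,-140.3,26],o,feed=120); 
print(arm.servo_line([450,-140.3,12],o,feed=20,f_stop=4),arm.current_tcp_pos(),arm.current_wrist_force())
p=arm.current_tcp_pos(); arm.servo_line([450,-140.3,p[2]+.5],o,feed=20)
arm.move_gripper(15,40); print(arm.current_grip_width(),arm.current_grip_force(),arm.current_tcp_pos(),arm.current_wrist_force())
z=arm.current_tcp_pos()[2]
o2=[np.pi,0,-0.129]
arm.servo_line([499.8,14.7,z],o2,feed=80)
print(arm.current_tcp_pos(),arm.current_eef_rot(),arm.current_wrist_force(),arm.current_time_s())
c,_=shot("wrist","w_pre"); np.save("c_pre",np.array(c,dtype=object),allow_pickle=True)
shot("top","t_pre")
E
```

```text
True [ 450.05492542 -140.34075479   15.22426218] [-2.25463946  1.46448941 14.02641645]
25.31777991334905 39.99981343746185 [ 450.06496084 -140.31963097   15.72574331] [ 0.56472385  0.1002766  -1.04814696]
[499.756586    14.70166933  15.73226189] [-3.14138440e+00  1.53421355e-05 -1.29236037e-01] [-0.40558323  3.41662917  0.69965424] 16.8667
```

View pics/w_pre.png

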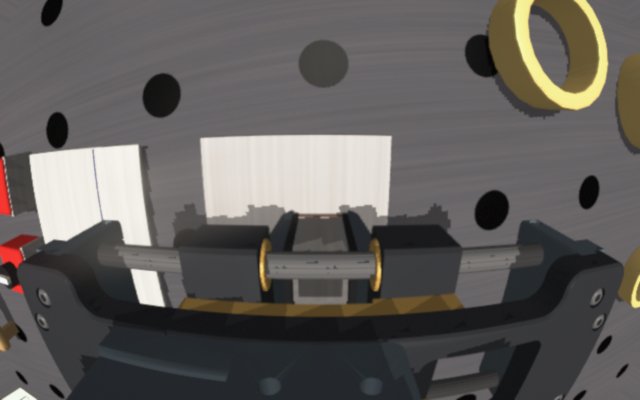

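View pics/t_pre.png

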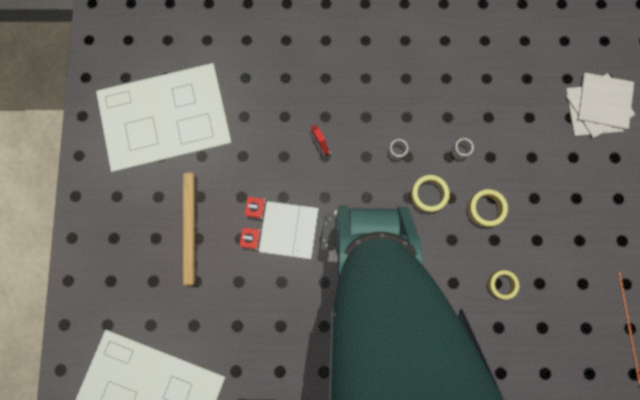

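The plate is held just short of the lip: its front edge is at column ~203 and its far side at row ~137. The panel's lip edge starts at (140,146). The roll sits alone on the table at top-view pixel (504,285). I'll measure the misalignment from these edges.

```bash
python3 - <<'E'
from h import *
c=np.load("c_pre.npy",allow_pickle=True); im=cv2.imread("pics/w_pre.png")
def edge(u0,u1,v0,v1,vert):
    g=cv2.GaussianBlur(cv2.cvtColor(im,cv2.COLOR_BGR2GRAY),(3,3),0).astype(float)[v0:v1,u0:u1]
    if vert: d=np.diff(g,axis=1); return np.c_[u0+np.abs(d).argmax(1)+.5,np.arange(v0,v1)]
    d=np.diff(g,axis=0); return np.c_[np.arange(u0,u1),v0+np.abs(d).argmax(0)+.5]
def fit(p): 
    vx,vy,x,y=cv2.fitLine(np.float32(p),cv2.DIST_HUBER,0,.01,.01).ravel(); return np.array([x,y]),np.array([vx,vy]),np.degrees(np.arctan2(vy,vx))
L={"p_side":(210,385,126,146,False,4),"p_front":(194,212,145,200,True,4),"lip":(130,160,152,205,True,10.5),"n_side":(36,88,140,165,False,4),"lip_side":(102,134,138,158,False,10.5)}
r={k:fit(cast(c,edge(*v[:5]),v[5])) for k,v in L.items()}
for k,v in r.items(): print(k,v[0].round(1),v[2].round(2))
def X(a,b): t=np.linalg.solve(np.c_[a[1],-b[1]],b[0]-a[0]); return a[0]+t[0]*a[1]
print("plate corner",X(r["p_side"],r["p_front"]),"lip corner",X(r["lip_side"],r["lip"]))
print(edge(194,212,145,200,True)[::8].tolist(),edge(130,160,152,205,True)[::8].tolist())
E
```

```text
p_side [561.8  21.7] 82.6
p_front [548.7  80.6] -7.68
lip [554.5 119.9] -7.4
n_side [583.8 196.3] 82.51
lip_side [575.4 133.8] 82.26
plate corner [569.1031   77.82982] lip corner [573.19214 117.49411]
[[200.5, 145.0], [200.5, 153.0], [201.5, 161.0], [201.5, 169.0], [202.5, 177.0], [202.5, 185.0], [203.5, 193.0]] [[138.5, 152.0], [139.5, 160.0], [139.5, 168.0], [140.5, 176.0], [141.5, 184.0], [142.5, 192.0], [143.5, 200.0]]
```

```bash
python3 - <<'E'
from h import *
p=np.array(arm.current_tcp_pos()); o=[np.pi,0,np.radians(82.5-90)]
d=np.array([.1305,.9914,0]); n=np.array([.9914,-.1305,0])
q=p-1.0*n
arm.servo_line(q+35*d,o,feed=60)
f0=arm.current_wrist_force(); 
print(arm.servo_line(q+63*d,o,feed=35,f_stop=18),arm.current_tcp_pos(),f0,arm.current_wrist_force())
print(arm.servo_line(q+76*d,o,feed=15,f_stop=12),(arm.current_tcp_pos()-q)@d,arm.current_wrist_force())
c=np.array(arm.current_tcp_pos())
print(arm.servo_line(c+[0,0,-4],o,feed=8,f_stop=20),arm.current_tcp_pos(),arm.current_wrist_force())
arm.sleep(.3); print(arm.current_wrist_force(),arm.current_grip_force(),arm.current_grip_width(),arm.current_tcp_pos(),arm.current_time_s())
cc,_=shot("wrist","w_end"); np.save("c_end",np.array(cc,dtype=object),allow_pickle=True)
E
```

```text
False [507.04680929  77.39533192  15.72922059] [ 0.22109286  2.04028572 -1.05122998] [ 0.14739281  1.8016746  -1.55276528]
True 71.17049476133177 [-1.22931608 -4.08295987  6.75416889]
True [507.93756603  85.39970558  15.71646959] [-2.35001766 -0.88523116  6.62905335]
[-1.54087122 -1.03254729  6.21912379] 40.00150680541992 24.974935448131053 [507.95503206  85.40035465  15.74670921] 19.7667
```

View pics/w_end.png

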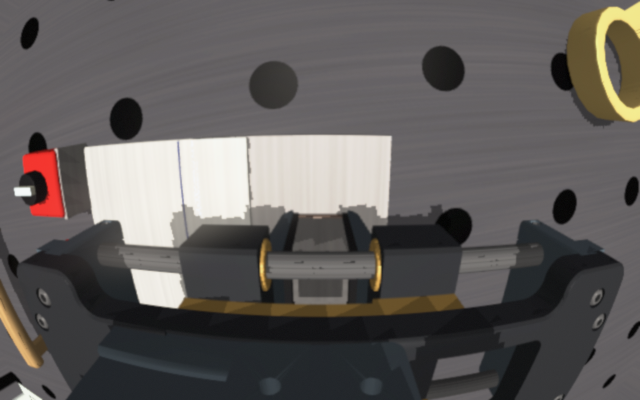

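The plate's sides line up with the panel's, and contact came at 71 mm of travel against about 70 predicted. I'll press harder and check the visible plate length, which should be 80 mm when home.

```bash
python3 - <<'E'
from h import *
o=[np.pi,0,np.radians(82.5-90)]
p=np.array(arm.current_tcp_pos())
for i in range(1,9):
    arm.servo_line(p-[0,0,.3*i],o,feed=5); f=arm.current_wrist_force()
    if f[2]>18: break
arm.sleep(.4); print(i,arm.current_wrist_force(),arm.current_grip_force(),arm.current_tcp_pos(),arm.current_time_s())
c,im=shot("wrist","w_fin"); im=im[:,:,::-1]
g=cv2.GaussianBlur(im,(3,3),0).astype(float).mean(2)
def edge(u0,u1,v0,v1,vert):
    a=g[v0:v1,u0:u1]
    return np.c_[u0+np.abs(np.diff(a,axis=1)).argmax(1)+.5,np.arange(v0,v1)] if vert else np.c_[np.arange(u0,u1),v0+np.abs(np.diff(a,axis=0)).argmax(0)+.5]
def fit(p):
    vx,vy,x,y=cv2.fitLine(np.float32(p),cv2.DIST_HUBER,0,.01,.01).ravel(); return np.array([x,y]),np.degrees(np.arctan2(vy,vx))
L={"rear":(382,398,145,200,True,4),"lip":(240,258,150,200,True,10.5),"p_side":(260,385,126,146,False,4),"n_side":(92,170,135,158,False,4)}
r={k:fit(cast(c,edge(*v[:5]),v[5])) for k,v in L.items()}; print(r)
d=np.array([.1305,.9914]);n=np.array([.9914,-.1305])
print("visible",(r["lip"][0]-r["rear"][0])@d,"lateral",(r["n_side"][0]-r["p_side"][0])@n)
E
```

```text
3 [-9.74416307 -6.75158072 24.37632062] 40.004594922065735 [507.95355308  85.42216108  15.69978377] 20.9833
{'rear': (array([540.59344 ,  42.822502], dtype=float32), np.float32(-7.448067)), 'lip': (array([552.4934  , 121.870094], dtype=float32), np.float32(-7.578558)), 'p_side': (array([568.4858,  80.897 ], dtype=float32), np.float32(82.52719)), 'n_side': (array([583.9425 , 198.87721], dtype=float32), np.float32(82.30791))}
visible 79.92072809143066 lateral -0.07261909027099694
```

```bash
python3 - <<'E'
from h import *
print(arm.current_wrist_force(),arm.hand_in())
E
```

```text
the job is handed in; nothing more can be done
[-8.50487328 -6.81937722 26.36366493] None
```

The job is handed in at about 21 s of the 48 s, verdict not shown: the roll is set down on bare table, and the plate measures fully home under the lip (79.9 mm showing against 80), in line within 0.1 mm and square within about 0.2°, and is held and pressed down with about 26 N.

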